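# Set an oblique optic rod to the height pointer and hold it

### The arm

A 6-joint arm with a two-finger parallel gripper is mounted at the origin on the work surface; the furniture and walls round the work are solid. World frame = base frame: x ahead of the robot, y to its left, z up, the work surface at z = 0. Lengths are in m, angles in rad, forces in N, time in s.
With the tool pointing down it reaches from about 0.35 to 0.85 m from the base axis. Payload 8.1 kg.
Tool frame: the origin (TCP) lies at the very end of the fingers, on their centre line; the grasp point (between the pads) lies 19 mm behind it (r.grip_depth is the distance from the TCP to the grasp point, in m); z points along the fingers, y is the line along which they close (so a half turn about z gives the same grasp; the last joint's range is limited). The gripper opens to 85 mm and grips with 20 to 120 N. Pads are 22 mm wide; open, the fingers measure 114 mm over their backs; the gripper's body (76 mm by 85 mm) begins 54 mm behind the grasp point. The pads swing forward as they close: fully open they stand 13 mm farther back than shut.
Start: joints at [-1.398, 0.13, 1.488, -0, 1.523, -0.085], TCP at [0.153, -0.58, 0.2] pointing down, gripper open.
Joint ranges: [-2.96, 2.96], [-0.89, 2.26], [0.02, 2.5], [-1.34, 4.48], [0, 2.73], [-2.66, 2.66]. Speed limits (rad/s): [2.39, 2.39, 2.79, 3.14, 3.14, 3.14].

### API

Orientations are given as a unit quaternion [x, y, z, w].
In Python, from bench import sensors, optics, close_job, masks_of, r gives the robot as it stands.
- The arm moves only by the tool step_arm, never from a script. Its argument "deltas" is a list of rows, each a list of 2 entries, a list of its own where there are three numbers: the shift along the tool's x, y, z in cm, then the turn about the tool's z in rad. A call has 1 to 10 rows; each row is the pose to reach, as a shift and turn from the pose commanded when the call began, along the tool's axes at that moment; what a row does not reach only later rows make up. A row lasts 1/10 s, in which the tool goes at most 50 mm and 8.59 degrees, less where a joint would pass 70% of its speed; a pose out of reach is approached as far as the arm can. A call with a gripper value outside its range is refused whole. "claw" is the opening, from 0 (shut) to 1 (fully open), set as the call begins (left out, the last holds). The fingers move at their own pace and stop on an object; "squeeze" is the grip in N (left out, the last holds). Time passes only in rows, so rows that repeat a pose let the fingers close. It gives the time, the measured TCP pose, the force, the opening and the grip force at its end, in the units of the state.
- sensors.observe(): the state, without advancing time (a new reading comes with each control period).
- optics.camera(name): name is "side" or "top"; returns the picture (480x640x3 uint8, blue, green, red); there is no depth.
- optics.camera_params(name): a dict with "K" (3x3 intrinsics, pixels), "D" ([k1, k2, p1, p2, k3] as OpenCV has them; the pictures are not rectified), "extrinsics" (4x4, takes a point from world to camera coordinates). Camera axes: x right, y up, looking along -z (the intrinsics and any distortion apply to the point x, -y, -z); pixel columns grow to the right and rows downward; lengths in m; the calibration is good to about 2 mm. A picture is of the moment at which its call begins. camera_params takes no time and is no camera call.
- close_job(): hands the job in; it is judged then, once.
Trained networks look in the newest picture that a camera, given by its name, has taken for a name from the list of things; names that differ only in an ending like _2 or _b are one class to them, and where a whole thing is asked for, a point or a joint stands for the part that bears it (a point fixed in the world has none). Each returns a list of dicts, best first, with "p" (0 to 1); they miss things now and then, are a little off and sometimes report something else, mostly with a low value. They report only what shows in the picture. A call takes as long as a camera call. They do not tell look-alikes from the thing itself.
- masks_of(label, camera): "region" (480x640 bool, what is visible of it) and "box" ([left, top, right, bottom] in pixels, round what is visible of it).
The state is a dict: "time": time; "qpos": joint angles; "qd": joint speeds; "joint_efforts": joint torques, N m; "ee_pos": TCP position; "tcp_rot": TCP orientation; "ft_force": force on the tool from outside, world axes, zero at the start; "torque": the same for the moment, N m; "finger_gap": opening from 0.0 (shut) to 1.0 (fully open); "gripper_force": force on a finger pad.
Only numpy, scipy, OpenCV 4.12 (cv2) and the standard library are available. Lean on these libraries where they do the work, as an engineer would, in place of code of your own. Each camera call takes 0.05 s, during which the arm holds its last target. There are 200 camera calls.

### The job

Two short sleeves fixed to the table lean over at the same angle, each with a steel rod slid fully in. Take the rod that carries the black cube-shaped lens mount (not the round tube) and draw it straight out along its leaning sleeve, without forcing it against the bore or pulling it right out, until the middle of the cube is level with the tip of the height gauge's pointer. Finish while still holding it there in the gripper, and leave the pointer, the other rod and everything else as they stand.

Things in the scene. Friction and masses are not known exactly. Their poses are not given: they have to be found in the camera images.
- cube_rod: loose steel rod, 15 mm thick, 66 mm deep in the bore; above it a flange (23 mm wide, 5 thick), a neck (12 wide, 12 long) and a black cube lens mount (28 x 28 mm, 29 along the rod). 0.13 to 0.23 kg; falls back in when let go. Origin: on the axis, underside of the flange (on the mouth at start); z along the rod, outward; y level, at right angles to the lean; cube faces square to x and y
- cube_rod_center (a point): the middle of the cube, on the rod's axis, 31.5 mm above the rod's origin along its z
- cube_rod_foot (a point): the lower end of the rod, 66 mm below its origin along its z
- holder_a_sleeve: fixed dark steel tube that holds the cube rod, 28 mm outside, 75 mm long, bore 16.4 mm, leaning 20 degrees, on an aluminium foot plate. Origin: lower end of the bore axis, 12 mm above the table; z up along the axis, y level; mouth at z = 75 mm. A clamp screw sticks out to 27 mm on its -y side, 55 mm up; it is loose, need not be touched. Rod and sleeve share the axis
- pointer_tip (a point): tip of the level, cone-ended pointer of the height gauge, a 12 mm steel column 214 mm tall on a dark base, carriage 30 mm, pointer 10 mm thick, between the two sleeves; the tip stands 48 mm out from the column's axis. It marks the wanted height of the middle of the cube: 22 to 50 mm of travel along the bore from the start
- pointer (a joint): height of the gauge's pointer on its column (slide, m; 0 = tip 135 mm above the table, grows upward); stiff; to be left alone
- round_rod: the other rod, of the same shape in an identical sleeve, but with a round black lens tube, 30 mm in diameter and 37 mm tall, instead of the cube; to be left alone. Origin at the underside of its flange, z along the rod
- bottle: small brown bottle with white cap, 22 mm across, 44 mm tall, standing on the table; bystander, origin under its centre
- tape: roll of black tape lying flat, 64 mm across, 19 mm high; bystander, origin under its centre
- screwdriver: screwdriver lying on the table, 160 mm long along its y; bystander, origin under its centre
- clamp: black post clamp, 30 x 34 x 26 mm; bystander, origin under its centre
- wood_block: wooden block 45 x 62 x 58 mm; bystander, origin under its centre
- short_post: short upright steel post, 19 mm across, 36 mm tall; bystander, origin under its centre
Things that resemble listed ones, but are neither listed nor needed, are in the scene too. There is more than one size of the part that bears pointer_tip; the job needs the smaller.

How it is judged:
On the way, in this order (a step that is already met when the one before it is completed fails the run):
1. the cube rod is drawn at least 8 mm out of its sleeve, held by the fingers (z of cube_rod in the frame of holder_a_sleeve above 0.083 m and z of cube_rod_foot in the frame of holder_a_sleeve below 0.067 m and angle between the z axis of cube_rod and the z axis of holder_a_sleeve, either way round below 0.09 rad and contact force between the fingers and cube_rod above 2 N), for 0.1 s.
2. the middle of the cube is level with the pointer's tip, the rod still in its sleeve and held (z of cube_rod_center in the frame of pointer_tip between -0.005 and 0.005 m and z of cube_rod_foot in the frame of holder_a_sleeve below 0.067 m and angle between the z axis of cube_rod and the z axis of holder_a_sleeve, either way round below 0.09 rad and contact force between the fingers and cube_rod above 2 N), for 0.3 s.
At the end, for the whole second after the job is handed in: the gripper holds the cube rod (more than 2 N) at rest, the middle of the cube within 5 mm in height of the pointer's tip, the rod still at least 8 mm inside the sleeve and in line with it (0.09 rad), and pressing on the sleeve with less than 12 N (all of step 2 and z of cube_rod in the frame of holder_a_sleeve above 0.083 m and linear speed of cube_rod below 0.01 m/s and contact force between cube_rod and holder_a_sleeve below 12 N); the arm keeps its last pose, push and grip.
It fails at once if the cube rod is pulled right out of its sleeve (z of cube_rod_foot in the frame of holder_a_sleeve above 0.073 m).
It fails at once if the rod is forced against its sleeve (over 40 N) (contact force between cube_rod and holder_a_sleeve above 40 N).
It fails at once if the pointer is moved by more than 4 mm (distance of pointer_tip from where it was at the start of the episode above 0.004 m).
It fails at once if the other rod is moved by more than 6 mm (distance of round_rod from where it was at the start of the episode above 0.006 m).
It fails at once if a bystander is moved by more than 20 mm (distance of any of bottle, tape, screwdriver, clamp, wood_block, short_post from where it was at the start of the episode above 0.02 m).
It also fails if it takes over 32 s, if anything falls off the work surface, if the arm or the gripper's body presses on something with over 40 N, if the wrist force passes 120 N, or if a joint passes its speed limit or range.

## Working session

There is one attempt and no reset: what is moved stays moved. The work goes in short steps, Python scripts to look and compute and a tool call to move; the robot and the scene stay as the last step left them, time stands still between calls to the robot, and variables do not carry over. Pictures are saved under pics/ and viewed, at most 10 in all, crops included, and the job is handed in when it is done.

Besides the shell and the picture viewer there is one more tool, called after "Emit:" as name(argument=value, ...) on one line, values as JSON. step_arm: Moves the arm, as the interface text tells. Its arguments: {"type":"object","properties":{"deltas":{"type":"array"},"claw":{"type":"number"},"squeeze":{"type":"number"}},"required":["deltas"]}

```bash
mkdir -p pics; ls
python3 - <<'E'
from bench import sensors, optics, masks_of, r
import cv2
for n in ("side","top"):
    im=optics.camera(n); cv2.imwrite(f"pics/{n}0.png",im)
    for l in ("cube_rod","holder_a_sleeve","pointer_tip","round_rod"):
        for d in masks_of(l,n): print(n,l,round(d["p"],2),d["box"])
    p=optics.camera_params(n); print(p)
s=sensors.observe(); print(s)
E
```

```text
pics
side cube_rod 0.82 [390.6, 282.0, 411.1, 312.8]
side holder_a_sleeve 0.61 [373.0, 306.0, 402.7, 336.6]
side pointer_tip 0.54 [239.1, 170.0, 269.8, 182.8]
side pointer_tip 0.47 [362.2, 219.6, 386.8, 231.3]
{'K': array([[460.25597026,   0.        , 321.68005229],
       [  0.        , 460.25597026, 238.24814589],
       [  0.        ,   0.        ,   1.        ]]), 'D': array([-0.07150423,  0.        ,  0.        ,  0.        ,  0.        ]), 'extrinsics': array([[-9.99960864e-01,  8.84216848e-03, -2.92796299e-04,
         5.70937789e-01],
       [-3.87796390e-03, -4.08331993e-01,  9.12825254e-01,
        -4.76946653e-02],
       [ 7.95179660e-03,  9.12790666e-01,  4.08350302e-01,
        -1.24030548e+00],
       [ 0.00000000e+00,  0.00000000e+00,  0.00000000e+00,
         1.00000000e+00]])}
top cube_rod 0.48 [213.9, 288.5, 229.1, 302.1]
top holder_a_sleeve 0.67 [223.7, 280.6, 237.6, 294.6]
top pointer_tip 0.7 [311.9, 273.6, 327.1, 295.0]
top pointer_tip 0.58 [440.4, 159.6, 444.9, 171.0]
top round_rod 0.64 [444.9, 268.1, 457.2, 279.8]
{'K': array([[484.77318067,   0.        , 318.
[... 447 characters left out ...]
  ]])}
{'time': 0.5, 'qpos': array([-1.39837754e+00,  1.30386565e-01,  1.48824319e+00, -3.07892956e-07,
        1.52298719e+00, -8.54176803e-02]), 'qd': array([ 0.00060443, -0.00125826, -0.00069662, -0.00116626, -0.00128998,
        0.00010324]), 'joint_efforts': array([-6.85848136e-04, -5.68715036e+01, -5.00357115e+01, -8.49386447e-05,
        2.86297545e-03, -9.41521250e-06]), 'ee_pos': array([ 0.15300298, -0.58015347,  0.19977651]), 'tcp_rot': array([ 9.91701546e-01,  1.28561436e-01, -6.81744496e-07, -1.21261775e-05]), 'ft_force': array([ 0.10520235,  0.41572472, -0.62905864]), 'torque': array([-0.07558072, -0.0445399 , -0.01892987]), 'gripper_force': 0.0, 'finger_gap': 0.997369571016207}
```

Run:
```python
import cv2
a=cv2.imread("pics/side0.png"); b=cv2.imread("pics/top0.png")
cv2.imwrite("pics/s1.png",cv2.resize(a[130:370,180:500],(800,600),interpolation=cv2.INTER_CUBIC))
cv2.imwrite("pics/t1.png",cv2.resize(b[130:370,180:500],(800,600),interpolation=cv2.INTER_CUBIC))
```

```text
(no output)
```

View pics/s1.png

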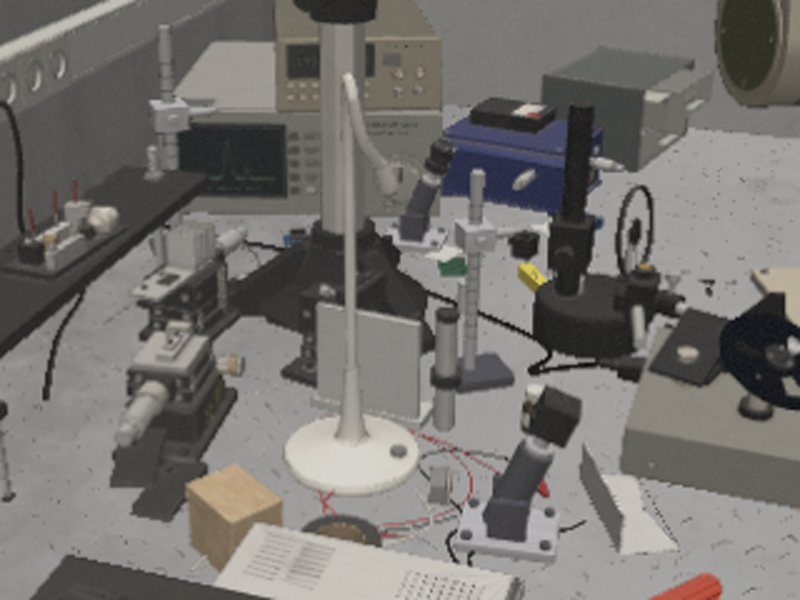

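View pics/t1.png

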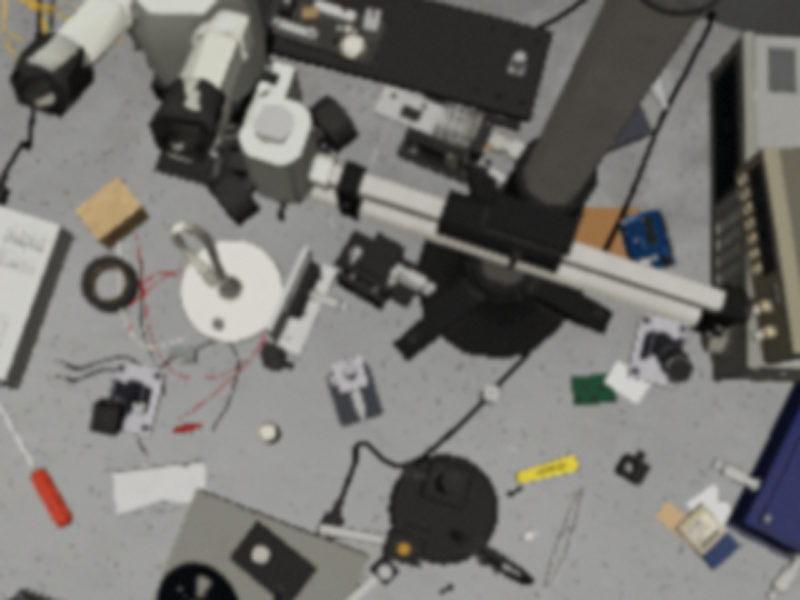

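View pics/side0.png

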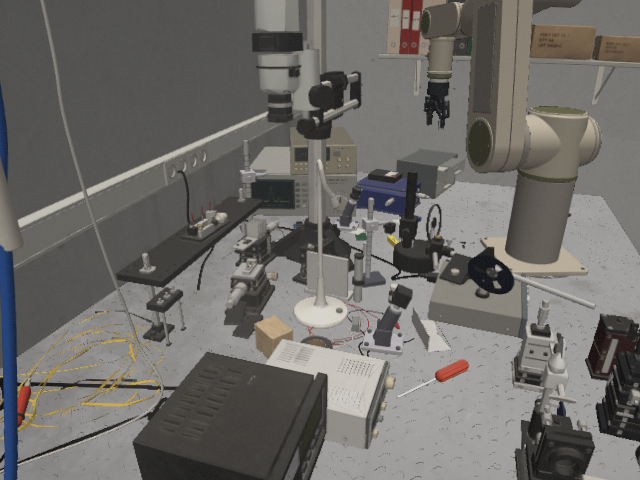

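The side view shows the cube rod at about (400,297), its sleeve at (388,321) and the gauge carriage at (370,225). In the top view the cube is at (222,295), its sleeve at (231,288), the gauge near (320,285) and the round rod at (451,274). I'll zoom in on the pointer and the cube.

```bash
cat > h.py <<'E'
import numpy as np, cv2
from bench import sensors, optics, masks_of, r
P={n:optics.camera_params(n) for n in("side","top")}
F=np.diag([1,-1,-1.])
def RT(n):
    E=P[n]["extrinsics"]; return F@E[:3,:3],F@E[:3,3]
def proj(X,n):
    R,t=RT(n); return cv2.projectPoints(np.atleast_2d(X).astype(float),cv2.Rodrigues(R)[0],t,P[n]["K"],P[n]["D"])[0][:,0]
def tri(us,ut):
    p=[]
    for n,u in(("side",us),("top",ut)):
        p.append(cv2.undistortPoints(np.array([[u]],float),P[n]["K"],P[n]["D"])[0].T)
    X=cv2.triangulatePoints(np.c_[RT("side")],np.c_[RT("top")],p[0],p[1]); X=(X[:3]/X[3]).ravel()
    return X, np.r_[proj(X,"side")[0]-us,proj(X,"top")[0]-ut]
def ray(u,n,z):
    R,t=RT(n); q=cv2.undistortPoints(np.array([[u]],float),P[n]["K"],P[n]["D"])[0,0]
    C=-R.T@t; d=R.T@np.r_[q,1]; return C+d*(z-C[2])/d[2]
E
python3 - <<'E'
import cv2, numpy as np
a=cv2.imread("pics/side0.png"); b=cv2.imread("pics/top0.png")
k=lambda im,x,y:cv2.resize(im[y:y+60,x:x+80],(400,300),interpolation=cv2.INTER_CUBIC)
cv2.imwrite("pics/z.png",np.vstack([np.hstack([k(a,335,200),k(b,290,255)]),np.hstack([k(a,355,275),k(b,195,260)])]))
E
python3 - <<'E'
from h import *
print(tri((400,297),(221.5,295.3)), tri((388,321),(231,288)))
for n in P: print(n, -RT(n)[0].T@RT(n)[1])
E
```

```text
(array([0.43106182, 0.38731013, 0.10967282]), array([ 0.06792467,  0.0069205 ,  0.00904416, -0.04725804])) (array([0.45118016, 0.37480699, 0.04937994]), array([-1.78159728, -0.20630199, -0.22725991,  1.23463895]))
side [0.58059314 1.10761568 0.55018318]
top [0.34502773 0.11572996 1.36481648]
```

View pics/z.png

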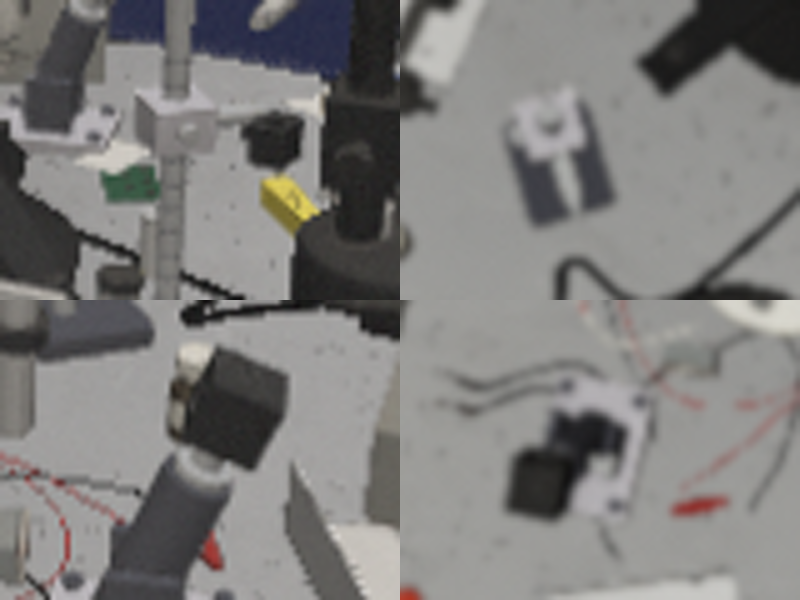

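Run:
```python
from h import *
np.set_printoptions(precision=3,suppress=True)
T={"ptip392":((392,221.5),(324.6,297)),"ptip388":((388,222),(324.6,297)),"ptip396":((397,221),(324.6,297)),"col top":((371,199),(320,275)),"carr":((370.5,224),(320,280)),
"objective":((279,115),(290,183)),"lamp top":((319.2,162),(252,224)),"lamp base":((320,302),(272,246)),"lamp head":((336,204),(266,236)),
"blackpost":((411,174),(358,320)),"boomend":((320,125),(470,252)),"clampjoint":((325,90),(320,203)),"roundrod":((356,192),(451,274))}
for k,v in T.items(): print(k,*tri(*v))
print("plate screws top z=.012",[ray(u,"top",.012) for u in((228.4,277),(243,280.4),(238.4,301))])
print("side",[ray(u,"side",.012) for u in((366.8,334.8),(376.8,348),(398.8,348),(398.8,336))])
```

```text
ptip392 [0.414 0.12  0.151] [-2.11  -0.283 -0.347  1.951]
ptip388 [0.418 0.119 0.149] [-0.179 -0.023 -0.028  0.166]
ptip396 [0.408 0.121 0.154] [-4.531 -0.635 -0.804  4.18 ]
col top [0.464 0.129 0.209] [-1.484 -0.235 -0.189  1.399]
carr [0.461 0.13  0.148] [-0.418 -0.062 -0.053  0.383]
objective [0.649 0.184 0.402] [ 4.13   1.058 -0.241 -4.097]
lamp top [0.574 0.273 0.331] [ 1.973  0.412  0.053 -1.708]
lamp base [0.575 0.264 0.022] [ 0.946  0.173  0.056 -0.732]
lamp head [0.552 0.254 0.244] [-3.653 -0.742 -0.256  3.079]
blackpost [0.358 0.043 0.242] [-0.277 -0.031 -0.058  0.287]
boomend [ 0.538 -0.211  0.307] [ 12.682   1.809   0.276 -16.783]
clampjoint [0.574 0.123 0.447] [-4.364 -1.093 -0.088  4.713]
roundrod [ 0.469 -0.212  0.113] [-0.974 -0.17  -0.123  1.133]
plate screws top z=.012 [array([0.489, 0.389, 0.012]), array([0.478, 0.348, 0.012]), array([0.421, 0.36 , 0.012])]
side [array([0.486, 0.368, 0.012]), array([0.471, 0.409, 0.012]), array([0.43 , 0.41 , 0.012]), array([0.424, 0.372, 0.012])]
```

```bash
cat > fit.py <<'E'
from h import *
from scipy.optimize import minimize
np.set_printoptions(precision=4,suppress=True)
def frame(az,lean=np.radians(20)):
    c,s=np.cos(az),np.sin(az)
    z=np.array([c*np.sin(lean),s*np.sin(lean),np.cos(lean)]); y=np.array([-s,c,0]); return np.c_[np.cross(y,z),y,z]
def cyl(rad,z0,z1,n=24):
    a=np.linspace(0,2*np.pi,n); return np.r_[np.c_[rad*np.cos(a),rad*np.sin(a),0*a+z0],np.c_[rad*np.cos(a),rad*np.sin(a),0*a+z1]]
cube=np.array([[x,y,z] for x in(-.014,.014) for y in(-.014,.014) for z in(.017,.046)])
def sil(parts,n,K=8):
    m=np.zeros((480*K,640*K),np.uint8)
    for X in parts: cv2.fillConvexPoly(m,cv2.convexHull(np.round((proj(X,n)+.5)*K).astype(np.int32)),1)
    return m
def draw(p,n,travel,which):
    bx,by,bz,az=p; R=frame(az); b=np.array([bx,by,bz]); w=lambda X,o:b+(X+[0,0,o])@R.T
    if which=="rod": return [w(cyl(.0115,0,.005),.075+travel),w(cyl(.006,0,.02),.075+travel),w(cube,.075+travel)]
    return [w(cyl(.014,0,.075),0)]
E
python3 - <<'E'
from fit import *
print("boomfar",*tri((357,85),(474,252)))
M={}
for n in("side","top"):
    optics.camera(n)
    for l,k in(("cube_rod","rod"),("holder_a_sleeve","sl")):
        D=masks_of(l,n)
        D=[d for d in D if abs(np.mean(d["box"][::2])-(395 if n=="side" else 227))<25]
        if D: M[n,k]=D[0]["region"]; print(n,k,D[0]["box"],D[0]["region"].sum())
import pickle; pickle.dump(M,open("M.pkl","wb"))
from scipy.ndimage import distance_transform_edt as edt
def mom(m): 
    v,u=np.nonzero(m); return np.array([u.mean(),v.mean()])
def cost(q,free=False):
    p=[q[0],q[1],.012,q[2]]; c=0
    for (n,k),m in M.items():
        if k!="rod" : continue
        s=cv2.resize(sil(draw(p,n,0,k),n).astype(np.float32),(640,480),interpolation=cv2.INTER_AREA)
        c+=np.abs(s-m).sum()/m.sum()
    return c
for az in (2.4,2.7,2.95,3.2):
    o=minimize(cost,[.467,.38,az],method="Nelder-Mead",options=dict(initial_simplex=np.array([.467,.38,az])+np.r_[np.zeros((1,3)),np.diag([.008,.008,.2])],maxiter=150))
    print(o.x,np.degrees(o.x[2]),o.fun)
E
```

```text
boomfar [ 0.4782 -0.1788  0.4261] [-1.4351 -0.2881 -0.1438  1.9793]
side rod [389.4, 284.8, 410.2, 312.3] 430
side sl [374.9, 307.2, 402.7, 337.8] 306
top rod [213.3, 287.3, 232.2, 305.4] 170
top sl [223.4, 280.9, 236.9, 295.2] 130
[0.4639 0.3785 2.9627] 169.75184768034032 0.2762547024623803
[0.4635 0.3763 2.9069] 166.55582723964304 0.28499914500684
[0.4642 0.3792 2.9926] 171.46324469114379 0.2822610294117647
[0.4651 0.3857 3.2039] 183.5675683085085 0.35252650478796166
```

Run:
```python
from fit import *
p=[.4640,.3780,.012,np.radians(168)]
out=[]
for n,x,y in(("side",355,275),("top",195,260)):
    im=cv2.resize(cv2.imread(f"pics/{n}0.png")[y:y+60,x:x+80],(400*2,600),interpolation=cv2.INTER_CUBIC)
    for k,c in(("rod",(0,255,0)),("sl",(0,200,255))):
        for X in draw(p,n,0,k):
            q=((proj(X,n)+.5-[x,y])*10).astype(np.int32); cv2.polylines(im,[cv2.convexHull(q)],True,c,1)
    # plate 4 lines: axis directions at plate
    out.append(im[:,100:500])
cv2.imwrite("pics/ov.png",np.hstack(out))
```

```text
(no output)
```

View pics/ov.png

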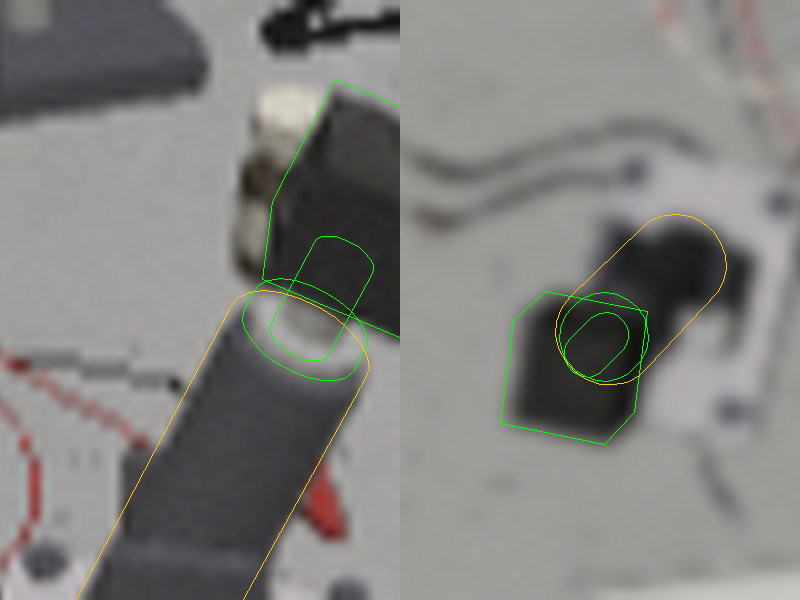

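```bash
cat > plan.py <<'E'
from h import *
from scipy.spatial.transform import Rotation as Ro
np.set_printoptions(precision=2,suppress=True)
def rows(start,R,targets):
    "targets: (xyz, cumulative tool turn)"
    return [[[float(v) for v in np.round(R.T@(np.array(t)-start)*100,1)],round(a,2)] for t,a in targets]
E
python3 - <<'E'
from plan import *
print("wheel",*tri((490,270),(256,362)))
s=sensors.observe(); p=s["ee_pos"]; R=Ro.from_quat(s["tcp_rot"]).as_matrix(); print(p,R,s["time"])
pol=lambda az,r,z:[r*np.cos(np.radians(az)),r*np.sin(np.radians(az)),z]
W=[([.153,-.58,.23],0),([.15,-.56,.27],0),([.14,-.52,.30],0),([.126,-.475,.305],0),([.112,-.43,.305],0),([.1,-.39,.305],0)]+[(pol(a,.37,.305),-.1*i) for i,a in enumerate((-70,-64,-58,-52),1)]
print(rows(p,R,W))
E
```

```text
wheel [0.25 0.3  0.12] [-6.08 -0.2  -1.67  4.65]
[ 0.15 -0.58  0.2 ] [[ 0.97  0.25 -0.  ]
 [ 0.25 -0.97 -0.  ]
 [-0.   -0.   -1.  ]] 0.8
[[[0.0, -0.0, -3.0], 0], [[0.2, -2.0, -7.0], 0], [[0.3, -6.2, -10.0], 0], [[0.1, -10.9, -10.5], 0], [[-0.1, -15.6, -10.5], 0], [[-0.3, -19.7, -10.5], 0], [[3.4, -23.2, -10.5], -0.1], [[7.2, -23.7, -10.5], -0.2], [[11.0, -24.7, -10.5], -0.3], [[14.6, -26.0, -10.5], -0.4]]
```

Emit:
step_arm(deltas=[[[0, 0, -3], 0], [[0.2, -2, -7], 0], [[0.3, -6, -10], 0], [[0.1, -11, -10.5], 0], [[0, -15.5, -10.5], 0], [[0, -19.5, -10.5], 0], [[3.4, -23, -10.5], -0.1], [[7, -23.7, -10.5], -0.2], [[11, -24.7, -10.5], -0.3], [[14.5, -26, -10.5], -0.4]], claw=1, squeeze=20)

```text
time: 1.8
ee_pos: [0.2281, -0.2909, 0.3052]
tcp_rot: [0.946, 0.325, 0.0, 0.001]
ft_force: [0.6, -0.9, 0.1]
finger_gap: 1.002
gripper_force: 0.0
```

Run:
```python
from plan import *
s=sensors.observe(); p=s["ee_pos"]; R=Ro.from_quat(s["tcp_rot"]).as_matrix(); print(p,s["qpos"],s["ft_force"],s["time"])
pol=lambda az,r,z:[r*np.cos(np.radians(az)),r*np.sin(np.radians(az)),z]
W=[(pol(-52+6.5*i,.37,.305),-.13*i) for i in range(1,11)]
print(rows(p,R,W), np.degrees(np.arctan2(R[1,1],R[0,1])))
```

```text
[ 0.23 -0.29  0.31] [-1.05 -0.53  1.88  0.    1.8  -0.14] [ 0.6  -0.94  0.1 ] 1.8
[[[4.1, -0.2, 0.0], -0.13], [[8.3, -0.9, 0.0], -0.26], [[12.3, -2.1, 0.0], -0.39], [[16.1, -3.7, 0.0], -0.52], [[19.8, -5.8, 0.0], -0.65], [[23.2, -8.3, 0.0], -0.78], [[26.3, -11.1, -0.0], -0.91], [[29.1, -14.2, -0.0], -1.04], [[31.4, -17.7, -0.0], -1.17], [[33.4, -21.4, -0.0], -1.3]] -52.11664121968495
```

Emit:
step_arm(deltas=[[[4.1, -0.2, 0], -0.13], [[8.3, -0.9, 0], -0.26], [[12.3, -2.1, 0], -0.39], [[16.1, -3.7, 0], -0.52], [[19.8, -5.8, 0], -0.65], [[23.2, -8.3, 0], -0.78], [[26.3, -11.1, 0], -0.91], [[29, -14.2, 0], -1.04], [[31.4, -17.7, 0], -1.17], [[33.4, -21.4, 0], -1.3]])

```text
time: 2.8
ee_pos: [0.3601, 0.0835, 0.3049]
tcp_rot: [0.556, 0.831, 0.0, 0.0]
ft_force: [0.7, -0.4, 0.0]
finger_gap: 1.002
gripper_force: 0.0
```

Run:
```python
from plan import *
s=sensors.observe(); p=s["ee_pos"]; R=Ro.from_quat(s["tcp_rot"]).as_matrix(); print(p,s["qpos"],s["ft_force"],s["time"])
y=np.degrees(np.arctan2(R[1,1],R[0,1])); turn=-np.radians(78-y); print(y,turn)
pol=lambda az,r,z:[r*np.cos(np.radians(az)),r*np.sin(np.radians(az)),z]
T=[pol(20,.375,.305),pol(27,.39,.305),pol(33,.42,.3),pol(37,.46,.3),pol(40,.50,.295),pol(41.5,.54,.285),[.426,.384,.27],[.428,.385,.25],[.428,.385,.22],[.428,.385,.20]]
print(rows(p,R,[(t,turn*min(1,(i+1)/8)) for i,t in enumerate(T)]))
```

```text
[0.36 0.08 0.3 ] [ 0.09 -0.53  1.87  0.    1.8  -0.3 ] [ 0.74 -0.43  0.01] 2.8
22.478777476565387 -0.9690281377663686
[[[4.4, 1.0, -0.0], np.float64(-0.12)], [[9.1, 2.4, -0.0], np.float64(-0.24)], [[13.7, 4.8, 0.5], np.float64(-0.36)], [[17.6, 8.1, 0.5], np.float64(-0.48)], [[21.1, 11.2, 1.0], np.float64(-0.61)], [[23.7, 14.6, 2.0], np.float64(-0.73)], [[25.3, 17.6, 3.5], np.float64(-0.85)], [[25.3, 17.8, 5.5], np.float64(-0.97)], [[25.3, 17.8, 8.5], np.float64(-0.97)], [[25.3, 17.8, 10.5], np.float64(-0.97)]]
```

Emit:
step_arm(deltas=[[[4.4, 1, 0], -0.12], [[9.1, 2.4, 0], -0.24], [[13.7, 4.8, 0.5], -0.36], [[17.6, 8.1, 0.5], -0.48], [[21.1, 11.2, 1], -0.61], [[23.7, 14.6, 2], -0.73], [[25.3, 17.6, 3.5], -0.85], [[25.3, 17.8, 5.5], -0.97], [[25.3, 17.8, 8], -0.97], [[25.3, 17.8, 8.5], -0.97]])

```text
time: 3.8
ee_pos: [0.4283, 0.3823, 0.2159]
tcp_rot: [0.107, 0.994, -0.002, -0.002]
ft_force: [-0.5, -0.5, -0.8]
finger_gap: 1.001
gripper_force: 0.0
```

Run:
```python
from plan import *
s=sensors.observe(); p=s["ee_pos"]; R=Ro.from_quat(s["tcp_rot"]).as_matrix(); print(p,s["qpos"],s["ft_force"],s["time"])
print(np.degrees(np.arctan2(R[1,1],R[0,1])))
c=np.array([.464,.377,.012])+.1065*np.array([np.sin(.349)*np.cos(2.932),np.sin(.349)*np.sin(2.932),np.cos(.349)]); print(c)
print(rows(p,R,[(c+[0,0,-r.grip_depth],0)]))
a=optics.camera("side"); b=optics.camera("top")
k=lambda im,x,y:cv2.resize(im[y:y+100,x:x+66],(396,600),interpolation=cv2.INTER_CUBIC)
cv2.imwrite("pics/g1.png",np.hstack([k(a,360,225),k(b,180,235)]))
```

```text
[0.43 0.38 0.22] [ 0.64  0.06  1.53 -0.    1.55 -0.72] [-0.52 -0.55 -0.83] 3.8
77.75581326817154
[0.43 0.38 0.11]
[[[-0.0, 0.3, 12.2], 0]]
```

View pics/g1.png

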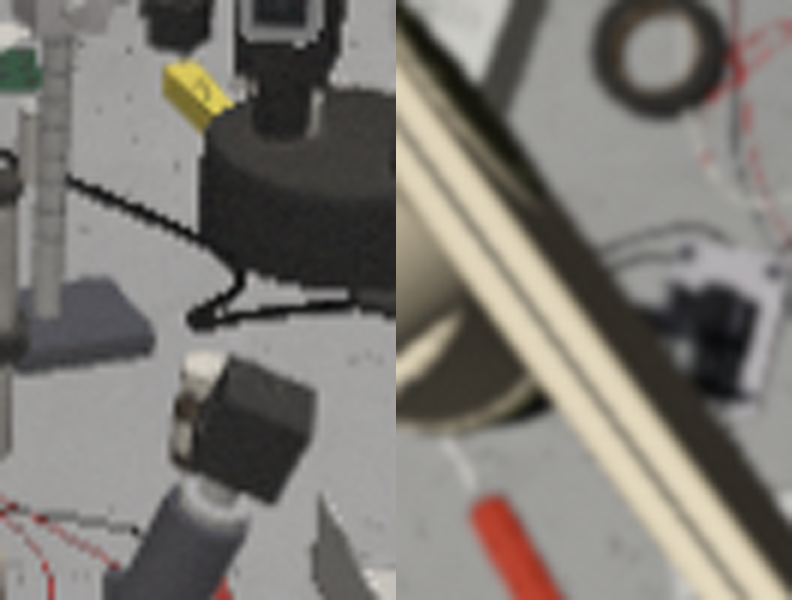

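Emit:
step_arm(deltas=[[[0, 0.2, 4], 0], [[0, 0.2, 8], 0], [[0, 0.2, 11], 0], [[0, 0.2, 12], 0], [[0, 0.2, 12], 0], [[0, 0.2, 12], 0]])

```text
time: 4.5
ee_pos: [0.4315, 0.3861, 0.1026]
tcp_rot: [0.107, 0.994, 0.001, 0.001]
ft_force: [-0.5, -0.8, 0.9]
finger_gap: 1.003
gripper_force: 0.0
```

Run:
```python
from plan import *
s=sensors.observe(); print(s["ee_pos"].round(4),s["ft_force"],s["time"])
a=optics.camera("side")
cv2.imwrite("pics/g2.png",cv2.resize(a[220:340,340:450],(550,600),interpolation=cv2.INTER_CUBIC))
```

```text
[0.43 0.39 0.1 ] [-0.5  -0.85  0.94] 4.5
```

View pics/g2.png

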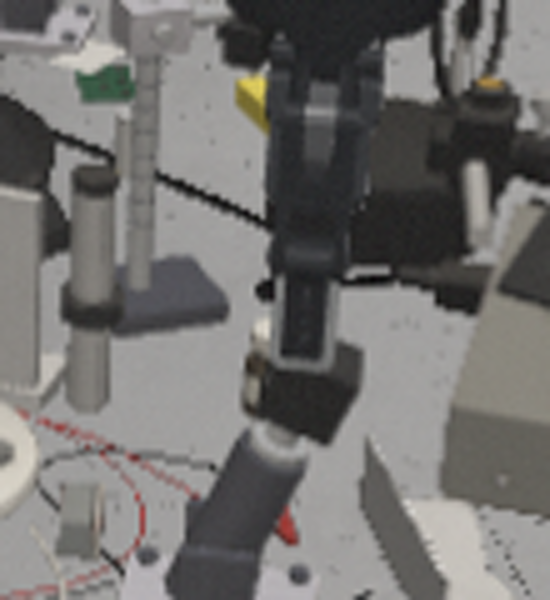

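Emit:
step_arm(deltas=[[[0.3, -0.1, 0.4], 0], [[0.3, -0.1, 0.7], 0], [[0.3, -0.1, 0.7], 0], [[0.3, -0.1, 0.7], 0], [[0.3, -0.1, 0.7], 0], [[0.3, -0.1, 0.7], 0]], claw=0.4)

```text
time: 5.15
ee_pos: [0.4271, 0.3849, 0.0929]
tcp_rot: [0.107, 0.994, 0.0, 0.0]
ft_force: [-0.4, -0.4, 0.5]
finger_gap: 0.398
gripper_force: 0.0
```

Emit:
step_arm(deltas=[[[0, 0, 0], 0], [[0, 0, 0], 0], [[0, 0, 0], 0]], claw=0.35)

```text
time: 5.45
ee_pos: [0.4271, 0.3849, 0.0929]
tcp_rot: [0.107, 0.994, 0.0, 0.0]
ft_force: [-0.3, 0.2, 1.0]
finger_gap: 0.35
gripper_force: 0.2
```

Emit:
step_arm(deltas=[[[0, 0, 0], 0], [[0, 0, 0], 0], [[0, 0, 0], 0]], claw=0.33, squeeze=20)

```text
time: 5.75
ee_pos: [0.4271, 0.3849, 0.0929]
tcp_rot: [0.107, 0.994, 0.0, 0.0]
ft_force: [0.3, 0.6, 1.2]
finger_gap: 0.327
gripper_force: 10.8
```

Emit:
step_arm(deltas=[[[0, 0, 0], 0], [[0, 0, 0], 0], [[0, 0, 0], 0]], claw=0.2, squeeze=25)

```text
time: 6.05
ee_pos: [0.4271, 0.385, 0.093]
tcp_rot: [0.107, 0.994, 0.0, 0.0]
ft_force: [-0.8, 0.6, 2.3]
finger_gap: 0.325
gripper_force: 24.6
```

Emit:
step_arm(deltas=[[[0.09, 0, -0.23], 0], [[0.17, 0, -0.47], 0], [[0.26, 0, -0.7], 0], [[0.34, 0, -0.94], 0], [[0.34, 0, -0.94], 0]])

```text
time: 6.55
ee_pos: [0.4237, 0.3857, 0.1026]
tcp_rot: [0.107, 0.994, 0.0, 0.0]
ft_force: [-0.5, 0.7, -1.3]
finger_gap: 0.325
gripper_force: 24.9
```

Emit:
step_arm(deltas=[[[0.1, 0, -0.28], 0], [[0.2, 0, -0.56], 0], [[0.31, 0, -0.85], 0], [[0.41, 0, -1.13], 0], [[0.51, 0, -1.41], 0], [[0.51, 0, -1.41], 0]])

```text
time: 7.15
ee_pos: [0.4189, 0.3869, 0.117]
tcp_rot: [0.107, 0.994, 0.0, 0.0]
ft_force: [0.6, 0.2, -1.0]
finger_gap: 0.323
gripper_force: 24.9
```

Run:
```python
from fit import *
a=optics.camera("side")
D=masks_of("pointer_tip","side"); print([(d["p"],d["box"]) for d in D])
s=sensors.observe(); print(s["ee_pos"],s["ft_force"],s["joint_efforts"])
# pointer prediction overlay; current cube overlay w/ travel 24.7
X0,Y0=335,195
im=cv2.resize(a[Y0:Y0+120,X0:X0+80],(400*1,600),interpolation=cv2.INTER_CUBIC)
for X in draw([.464,.377,.012,np.radians(168)],"side",(s["ee_pos"][2]-.093)/np.cos(.349),"rod"):
    cv2.polylines(im,[cv2.convexHull(((proj(X,"side")+.5-[X0,Y0])*5).astype(np.int32))],True,(0,255,0),1)
im2=cv2.resize(a[205:245,345:405],(798//2,266),interpolation=cv2.INTER_CUBIC)
b=cv2.resize(cv2.imread("pics/top0.png")[262:302,295:355],(399,266),interpolation=cv2.INTER_CUBIC)
cv2.imwrite("pics/p1.png",np.hstack([im,np.vstack([im2,b,np.zeros((68,399,3),np.uint8)])]))
```

```text
[(0.73, [233.8, 168.4, 268.8, 183.0]), (0.72, [363.5, 218.4, 387.6, 233.4])]
[0.4187 0.3867 0.1164] [ 0.447  -0.159  -1.3613] [  0.0877 -54.8898 -49.3193   0.0175   0.0133   0.0043]
```

View pics/p1.png

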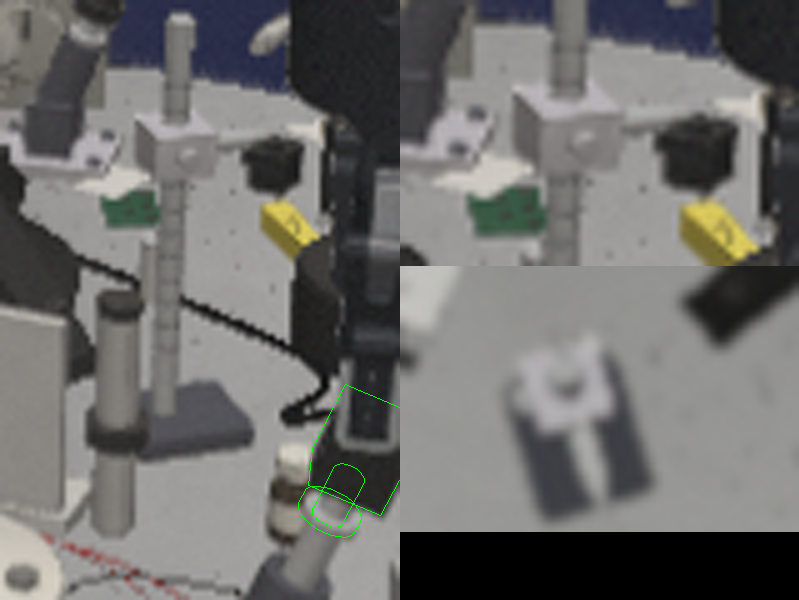

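Run:
```python
from fit import *
c=ray((370.6,198.3),"side",.214); b=ray((367.7,277.8),"side",.012); print("col from top/base",c,b)
print("tri-based top of col", proj(np.array([[.463,.130,.214],[.463,.130,.15],[.463,.13,.012]]),"top"))
d=np.array([-.046,-.011,0]); d/=np.linalg.norm(d)
for z in(.145,.148,.151,.154):
    for col in (c,):
        C=np.r_[col[:2],z]; print(z,"carr",proj(C,"side")[0],"tip",proj(C+.048*d,"side")[0],"top tip",proj(C+.048*d,"top")[0])
# cube check: pixel of cube centre for tz
```

```text
col from top/base [0.4634 0.1397 0.214 ] [0.4615 0.1385 0.012 ]
tri-based top of col [[319.3473 276.8187]
 [319.7218 279.4111]
 [320.4105 284.1767]]
0.145 carr [369.3217 226.9409] tip [388.9964 225.0085] top tip [320.74   297.9717]
0.148 carr [369.3764 225.7269] tip [389.0729 223.8054] top tip [320.7258 297.9015]
0.151 carr [369.4312 224.5101] tip [389.1495 222.5995] top tip [320.7115 297.8309]
0.154 carr [369.4861 223.2905] tip [389.2262 221.3909] top tip [320.6972 297.76  ]
```

Emit:
step_arm(deltas=[[[0.1, 0, -0.28], 0], [[0.2, 0, -0.56], 0], [[0.31, 0, -0.85], 0], [[0.41, 0, -1.13], 0], [[0.51, 0, -1.41], 0], [[0.58, 0, -1.6], 0], [[0.58, 0, -1.6], 0], [[0.58, 0, -1.6], 0]])

```text
time: 8.05
ee_pos: [0.413, 0.3879, 0.1323]
tcp_rot: [0.107, 0.994, 0.0, -0.0]
ft_force: [-0.7, -0.8, -0.3]
finger_gap: 0.322
gripper_force: 24.9
```

Run:
```python
from fit import *
s=sensors.observe(); print(s["time"],s["ee_pos"],s["ft_force"],s["gripper_force"],s["finger_gap"])
a=optics.camera("side"); b=optics.camera("top")
p=[.464,.377,.012,np.radians(168)]; tr=(s["ee_pos"][2]-.093)/np.cos(.349); print("travel",tr)
o=[]
for im,t,X0,Y0 in((cv2.imread("pics/side0.png"),0,370,265),(a,tr,375,235)):
    im=cv2.resize(im[Y0:Y0+60,X0:X0+40],(400,600),interpolation=cv2.INTER_CUBIC)
    for k in("rod","sl"):
      for X in draw(p,"side",t,k):
        cv2.polylines(im,[cv2.convexHull(((proj(X,"side")+.5-[X0,Y0])*10).astype(np.int32))],True,(0,255,0),1)
    o.append(im)
cv2.imwrite("pics/f1.png",np.hstack(o))
# column/carriage profile on clean side0: luminance down the column and tip row profile
g=cv2.cvtColor(cv2.imread("pics/side0.png"),cv2.COLOR_BGR2GRAY).astype(int)
print(g[192:206,371]); print(g[216:235,369]); print(g[216:228,380:398])
```

```text
8.05 [0.413  0.3879 0.1323] [-0.6941 -0.7794 -0.3292] 24.88335218746215 0.322454197522737
travel 0.04179839044228382
[ 50  47  51  48  49  92 169 162 123 124 122 123 123 125]
[113 105 117 131 170 182 165 131 130 130 128 126 126 124 123 111  99 122
 122]
[[159 157 159 158 156 156 157 158 159 159 162 158 159 160 161 161 161 160]
 [162 160 157 157 157 158 159 158 159 159 159 160 158 160 160 160 157 157]
 [156 158 158 157 157 157 153 153 155 157 159 160 160 161 159 158 159 157]
 [158 151 157 156 157 153 154 157 160 161 160 158 166 169 170 169 168 168]
 [160 142 161 156 164 156 159 162 159 159 160 147 175 198 201 201 201 202]
 [173 173 173 174 172 169 166 164 156 146 147 154 152 176 192 193 198 203]
 [166 164 163 162 159 153 142 136 119  84  80 118 119 140 147 153 177 192]
 [141 135 130 127 123 110  82  70  59  56  57  58  61  60  78 121 159 158]
 [107 110 115  99 100  72  61  56  47  42  36  44  60  58  55  61 157 159]
 [119 134 154  90  51  42  52  60  54  48  48  48  55  43  36  71 156 158]
 [155 154 154  71  39  38  37  38  30  42  45  51  39  33  36  92 156 157]
 [153 154 152  84  58  41  39  37  39  39  37  41  32  36  35  99 156 160]]
```

View pics/f1.png

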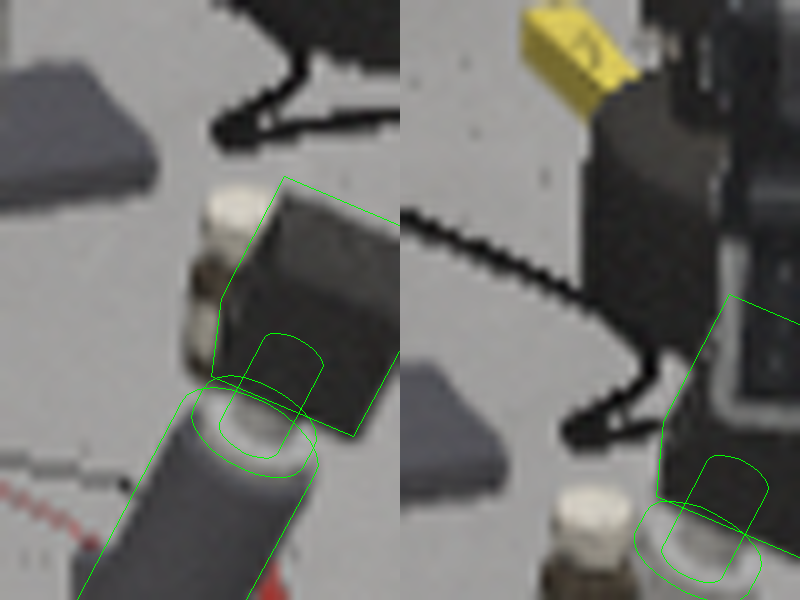

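```bash
python3 -c "
from bench import sensors,close_job
s=sensors.observe();print(s['ee_pos'],s['qd'].round(4),s['ft_force'],s['gripper_force']);print(close_job())"
```

```text
[0.41301856 0.38779821 0.13215058] [0.0007 0.0017 0.0013 0.0002 0.0019 0.0009] [ 0.8053317  -0.32236431 -2.52351794] 24.870326741365716
the job is handed in; nothing more can be done
None
```

I drew the cube rod about 42 mm out along its sleeve and handed the job in with it still gripped at 25 N. The middle of the cube is at about 0.151 m, against a pointer tip I measured at 0.151–0.152 m; the hand-in returned no verdict.

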